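# Bottom and back off a headlamp adjuster

## Robot

A 6-joint arm with a two-finger parallel gripper is mounted at the origin on the work surface. World frame = base frame: x ahead of the robot, y to its left, z up, the work surface at z = 0. Lengths are in m, angles in rad, forces in N, time in s.
With the tool pointing down it reaches from about 0.425 to 1.125 m from the base axis. Payload 14.9 kg.
Tool frame: the origin (TCP) lies midway between the tips of the shut fingers; the grasp point (between the pads) lies 19 mm behind it (manip.hold_point_z is the distance from the TCP to the grasp point, in m); z points along the fingers, y is the line along which they close (so a half turn about z gives the same grasp; the last joint's range is limited). The gripper opens to 91 mm and grips with 3 to 60 N. Pads are 32 mm wide; open, the fingers measure 118 mm over their backs; the gripper's body (76 mm by 178 mm) begins 60 mm behind the grasp point.
Start: joints at [1.145, 0.379, 1.734, -0, 1.028, -0.033], TCP at [0.268, 0.647, 0.214] pointing down, gripper open.
Joint ranges: [-2.77, 2.77], [-0.74, 2.19], [0, 2.66], [-1.06, 4.2], [0.31, 2.87], [-3.08, 3.08]. Speed limits (rad/s): [1.89, 1.89, 2.39, 3.14, 3.14, 3.14].

## Interface

Orientations are given as a unit quaternion [x, y, z, w].
In Python, from workcell import telemetry, cams, manip gives the robot as it stands. The module is installed in compiled form; this text tells all that it offers.
- The arm moves only by the shell command python3 -m pendant 'ROWS'. ROWS is JSON, a list of rows, each a list of 7 numbers: the finger opening in m, from 0 to 0.0912, then the shift along the tool's x, y, z in m, then the turn, a rotation vector about the tool's x, y, z in rad. A call has 1 to 8 rows; each row is the pose to reach, as a shift and turn from the pose commanded when the call began, along the tool's axes at that moment; what a row does not reach only later rows make up. A row lasts 1/10 s, in which the tool goes at most 50 mm and 8.59 degrees, less where a joint would pass 70% of its speed; a pose out of reach is approached as far as the arm can. A call with a gripper value outside its range is refused whole. The fingers move at their own pace and stop on an object; the grip force is fixed at half the most. Time passes only in rows, so rows that repeat a pose let the fingers close. It gives the time, the measured TCP pose, the force, the opening and the grip force at its end, in the units of the state.
- telemetry.sense(): the state, without advancing time (a new reading comes with each control period).
- cams.capture(name): name is "side" or "top"; returns the picture (480x640x3 uint8, blue, green, red); there is no depth.
- cams.camera_info(name): a dict with "vertical_fov" (degrees; the focal length in pixels is half the picture's height over the tangent of half this angle, whatever the lens; pixels are square), "cx", "cy" (the principal point, pixels), "rvec" (rotation vector, rad) and "tvec" (3), from world to camera coordinates, as OpenCV has them. Camera axes: x right, y down, z forward; pixel columns grow to the right and rows downward; lengths in m; the calibration is good to about 2 mm. A picture is of the moment at which its call begins. camera_info takes no time and is no camera call.
- manip.finish_job(): hands the job in; it is judged then, once.
The state is a dict: "t": time; "q": joint angles; "joint_vel": joint speeds; "joint_efforts": joint torques, N m; "tool_pos": TCP position; "eef_rot": TCP orientation; "ft_force": force on the tool from outside, world axes, zero at the start; "wrist_torque": the same for the moment, N m; "finger_gap": opening from 0.0 (shut) to 1.0 (fully open); "gripper_force": force on a finger pad.
Only numpy, scipy, OpenCV 4.12 (cv2) and the standard library are available. Lean on these libraries where they do the work, as an engineer would, in place of code of your own. Each camera call takes 0.05 s, during which the arm holds its last target. There are 200 camera calls.

## Task

Set the aim adjuster on the headlamp in the grey cradle: turn its yellow wing knob clockwise until you feel the stud bottom, snug but not forced, then back it off a quarter turn from where it bottomed. Then swing the red-tipped lock lever fully over to its locked side and let go, without disturbing the other things on the shelf.

Things in the scene. Friction and masses are not known exactly. Their poses are not given: they have to be found in the camera images.
- cradle: Fixed grey steel plate 150 x 360 x 12 mm (x by y) with an aluminium headlamp. Origin on the shelf under the knob's axis; z up. In its frame: headlamp axis at y +105 mm (radius up to 64 mm, top at z 117 mm); the knob at x 0, y 0 above a flat ear (36 mm wide in x, top at z 80 mm) and a bush of radius 13 mm (top at z 86 mm); lock lever at x 0, y -125 mm.
- knob_grip (a point): Point to grip on the yellow wing knob, a bar 50 x 14 mm, 30 mm tall, on a stem of 6 mm radius. On its vertical turning axis, 110 mm above the shelf; the bar spans heights 92 to 122 mm. x along the bar to its black mark, y across its thickness, z up. Clockwise from above (yaw falls) screws in; anticlockwise backs off. It keeps its height. At the start 0.5 to 2.3 rad from bottoming; no mark shows where.
- knob: The same knob, origin on its axis 80 mm above the shelf, same axes. Drags 0.04 N m when free. Once bottomed the torque rises 3 N m per rad of further turning and springs back on release. Snug: 0.2 to 0.7 N m (0.07 to 0.23 rad past first touch), kept at least 0.2 s; above 0.75 N m (0.25 rad) is forced. The quarter turn counts from first touch, not from the sprung position.
- stud_tip (a point): Lower end of the brass stud (10 mm across) under the ear, driven by the knob at 1 mm per turn. z up. The gap to seat_top after backing off is only about a quarter of a millimetre, too small for these readings.
- seat_top (a point): Top of the red sprung seat (22 mm across) that the stud bottoms on, 45 mm above the shelf. z up. Yields a few hundredths of a millimetre under the bottomed stud.
- lock (a joint): Lock lever angle: 0 = open, leaning towards the cradle's -x side; 1.0 rad = locked, leaning to its +x side, at its stop. A steel rod 10 mm thick, 80 mm from pivot (34 mm above the shelf) to ball; it swings about the cradle's y axis, stays where left and needs about 1 N at the ball.
- lock_tip (a point): Centre of the red ball (26 mm across) on the lock lever's end; 104 mm above the shelf when open or locked, 114 mm when upright.
- charger: Bystander: blue plastic battery charger 75 x 120 x 50 mm, origin under its centre.
- canister: Bystander: green screw-top plastic canister, 84 mm across, 150 mm tall, origin under its centre.
- spray: Bystander: spray can, 60 mm across, 160 mm tall, origin under its centre.
- mug: Bystander: white mug, 80 mm across, 90 mm tall, origin under its centre.
- ratchet: Bystander: chrome ratchet about 200 mm long, 32 mm tall, lying flat beyond the cradle along its y, origin under its middle.
- driver: Bystander: orange-handled screwdriver about 200 mm long, 24 mm tall, lying on the robot's side of the cradle along its y, origin under its middle.
- bulb_box: Bystander: cardboard bulb box 45 x 60 x 50 mm beyond the cradle, origin under its centre.

How it is judged:
On the way, in this order (a step that is already met when the one before it is completed fails the run):
1. the stud is bottomed snugly on its seat (distance of seat_top from where it was at the start of the episode above 1.066e-05 m), for 0.2 s.
2. the knob is backed off a quarter turn from the bottom (z of stud_tip in the frame of seat_top between 0.000191 and 0.0003088 m and distance of seat_top from where it was at the start of the episode below 4.77e-06 m), for 0.2 s.
3. the lock lever is swung over to locked (value of joint lock above 0.9 rad), for 0.2 s.
At the end, for the whole second after the job is handed in: The stud stands a quarter turn (69 to 111 degrees of knob, 0.19 to 0.31 mm) off the point where it bottoms, the seat is not pressed, the lock lever is over to its locked side (above 0.9 rad), and the robot touches nothing (all of step 2 and value of joint lock above 0.9 rad).
It fails at once if the adjuster is forced: the bottomed stud presses the seat with more than 0.75 N m on the knob (distance of seat_top from where it was at the start of the episode above 3.979e-05 m).
It fails at once if a bystander is pushed aside by more than 30 mm (distance of any of charger, canister, spray, mug, ratchet, driver, bulb_box from where it was at the start of the episode above 0.03 m).
It also fails if it takes over 72 s, if anything falls off the work surface, if the arm or the gripper's body presses on something with over 40 N, if the wrist force passes 120 N, or if a joint passes its speed limit or range.

## Working session

There is one attempt and no reset: what is moved stays moved. The work goes in short steps, Python scripts to look and compute and a shell command to move; the robot and the scene stay as the last step left them, time stands still between calls to the robot, and variables do not carry over. Pictures are saved under pics/ and viewed, at most 10 in all, crops included, and the job is handed in when it is done.

```bash
mkdir -p pics; python3 - <<'E'
from workcell import telemetry, cams, manip
import cv2
for n in ("top","side"):
    cv2.imwrite(f"pics/{n}0.png",cams.capture(n)); print(n,cams.camera_info(n))
print(telemetry.sense(), manip.hold_point_z)
E
```

```text
top {'vertical_fov': 42.04168718488512, 'cx': 328.3435877655821, 'cy': 232.2232593448332, 'rvec': array([ 2.14204318, -2.16678605,  0.10841852]), 'tvec': array([0.01931344, 0.6066261 , 1.58625047])}
side {'vertical_fov': 43.95733994435548, 'cx': 316.3378555125111, 'cy': 236.49046234922417, 'rvec': array([ 0.1524818, -2.9154312,  1.1049879]), 'tvec': array([0.56581892, 0.12546025, 1.3902806 ])}
{'t': 0.1, 'q': array([ 1.14472843e+00,  3.79373809e-01,  1.73471359e+00,  1.64522711e-05,
        1.02853144e+00, -3.32966308e-02]), 'joint_vel': array([-0.00059586, -0.0018231 , -0.00264237, -0.00165976, -0.00067822,
        0.00106931]), 'joint_efforts': array([ 1.12768554e-03, -7.65040827e+01, -4.35295272e+01,  6.52180938e-02,
        3.98686063e-02, -2.92308675e-05]), 'tool_pos': array([0.26777527, 0.64636735, 0.21334584]), 'eef_rot': array([ 1.95129862e-01,  9.80777280e-01, -4.98016055e-04, -1.23674074e-04]), 'ft_force': array([ 0.24268131, -0.14966614, -0.14443822]), 'wrist_torque': array([ 0.00631577, -0.02801856,  0.03475369]), 'gripper_force': 0.0, 'finger_gap': 0.9959179964320384} 0.0188
```

View pics/top0.png

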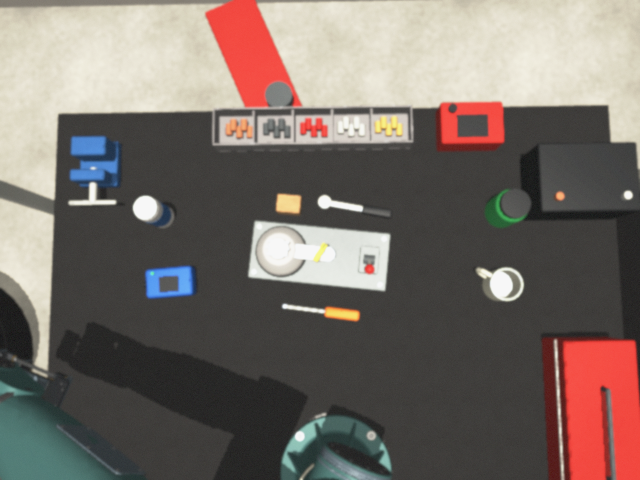

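View pics/side0.png

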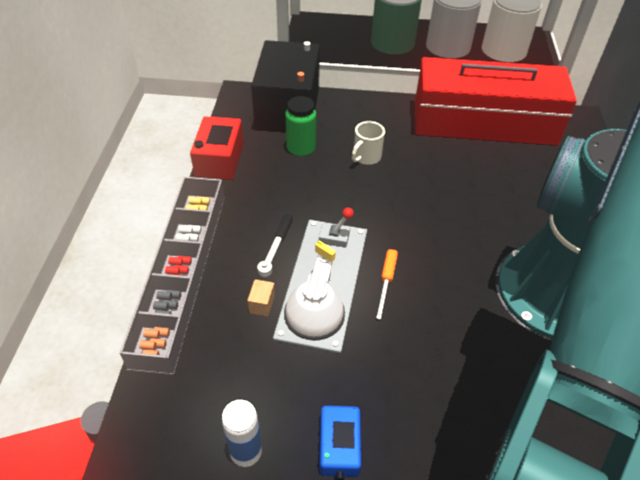

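The top view shows the cradle at about (320,255), with the yellow knob at (320,253) and the red ball at (369,269), leaning towards the robot. In the side view the knob is at (325,250) and the ball at (348,212). Next I'll measure these points.

```bash
cat > h.py <<'E'
import numpy as np, cv2
from workcell import telemetry, cams
from scipy.spatial.transform import Rotation as R
def cam(n):
    i=cams.camera_info(n); f=240/np.tan(np.radians(i['vertical_fov'])/2)
    K=np.array([[f,0,i['cx']],[0,f,i['cy']],[0,0,1]]); M=R.from_rotvec(i['rvec']).as_matrix()
    return K,M,np.array(i['tvec'])
def ray(n,p):
    K,M,t=cam(n); d=M.T@np.linalg.solve(K,[p[0],p[1],1]); return -M.T@t,d
def onz(n,p,z):
    o,d=ray(n,p); return o+d*(z-o[2])/d[2]
def tri(a,b):
    P=[np.c_[M,t] for M,t in [cam('top')[1:],cam('side')[1:]]]
    X=cv2.triangulatePoints(cam('top')[0]@P[0],cam('side')[0]@P[1],np.array(a,float),np.array(b,float)); return (X[:3]/X[3]).ravel()
def blobs(im,lo,hi,roi,amin=8):
    x0,y0,x1,y1=roi; m=np.zeros(im.shape[:2],np.uint8)
    m[y0:y1,x0:x1]=cv2.inRange(cv2.cvtColor(im,cv2.COLOR_BGR2HSV),lo,hi)[y0:y1,x0:x1]
    n,l,s,c=cv2.connectedComponentsWithStats(m); return m,[(c[i],s[i]) for i in range(1,n) if s[i][4]>=amin]
E
python3 - <<'E'
from h import *
T=cv2.imread('pics/top0.png');S=cv2.imread('pics/side0.png')
roi={'top':(245,215,395,295),'side':(270,195,370,350)}
c={}
for n,im in(('top',T),('side',S)):
    for nm,lo,hi in(('yel',(20,120,80),(35,255,255)),('red',(0,150,80),(8,255,255))):
        m,b=blobs(im,lo,hi,roi[n]); print(n,nm,[(x[0].round(1),x[1]) for x in b]); c[n,nm]=max(b,key=lambda x:x[1][4])[0]
        if nm=='yel':
            r=cv2.minAreaRect(np.argwhere(m)[:,::-1].astype(np.float32)); bx=cv2.boxPoints(r); print(r); print([onz(n,p,.122).round(4) for p in bx])
for nm in('yel','red'): print(nm,tri(c['top',nm],c['side',nm]), onz('top',c['top',nm],.122 if nm=='yel' else .104),onz('side',c['side',nm],.11))
# plate
hs=cv2.cvtColor(T,cv2.COLOR_BGR2HSV); m=np.zeros(T.shape[:2],np.uint8); m[215:297,240:400]=(hs[215:297,240:400,2]>90)*255
k=max(cv2.findContours(m,0,2)[0],key=cv2.contourArea); r=cv2.minAreaRect(k); bx=cv2.boxPoints(r)
print('plate',[onz('top',p,.012).round(4) for p in bx], onz('top',r[0],.012))
cv2.imwrite('pics/c1.png',cv2.hconcat([cv2.resize(T[225:295,300:390],None,fx=4.4,fy=4.4,interpolation=2),cv2.resize(S[200:270,290:380],None,fx=4.4,fy=4.4,interpolation=2)]))
E
```

```text
top yel [(array([323.2, 246.4]), array([321, 244,   6,   6,  18], dtype=int32))]
((320.0294189453125, 251.61764526367188), (3.4299721717834473, 17.492856979370117), 30.963756561279297)
[array([0.5331, 0.0467, 0.122 ]), array([0.5697, 0.0243, 0.122 ]), array([0.5653, 0.0171, 0.122 ]), array([0.5287, 0.0395, 0.122 ])]
top red [(array([368.8, 268.6]), array([365, 265,   8,   8,  52], dtype=int32))]
side yel [(array([324.5, 250.5]), array([316, 240,  19,  21, 225], dtype=int32))]
((324.8000183105469, 250.6000213623047), (23.200000762939453, 11.200000762939453), 36.869895935058594)
[array([0.5759, 0.0393, 0.122 ]), array([0.5638, 0.0117, 0.122 ]), array([0.5197, 0.0473, 0.122 ]), array([0.5322, 0.0739, 0.122 ])]
side red [(array([347.9, 212.2]), array([343, 207,  11,  11,  96], dtype=int32))]
yel [0.55690859 0.02493683 0.10153655] [0.56178312 0.02412179 0.122     ] [0.54898522 0.03303344 0.11      ]
red [ 0.50591561 -0.08711158  0.11320355] [ 0.507254  -0.0876173  0.104    ] [ 0.50503852 -0.09009673  0.11      ]
plate [array([0.4917, 0.2287, 0.012 ]), array([0.6479, 0.214 , 0.012 ]), array([ 0.6069, -0.153 ,  0.012 ]), array([ 0.4521, -0.1345,  0.012 ])] [0.54915857 0.03827019 0.012     ]
```

View pics/c1.png

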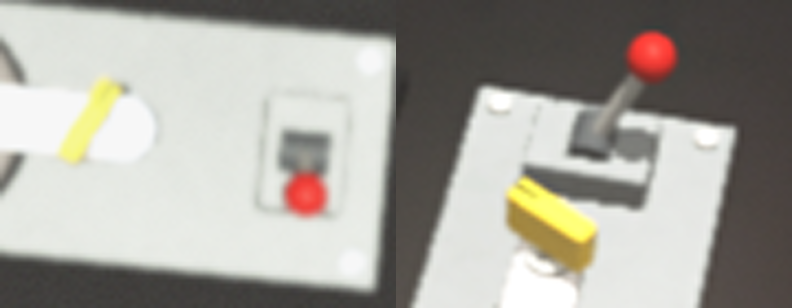

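The crop shows the knob bar with its black mark at the far right end (+x, -y), near top pixel (328,244). The lever ball leans towards the robot, which is open. The bar's lit face is washed out in the top view, so I'll refine the mask and fit the axis.

```bash
python3 - <<'E'
from h import *
T=cv2.imread('pics/top0.png');S=cv2.imread('pics/side0.png')
c={}
for n,im,roi in(('top',T,(306,236,336,270)),('side',S,(305,232,345,272))):
    m,b=blobs(im,(18,60,60),(38,255,255),roi); print(n,[(x[0].round(1),x[1]) for x in b])
    p=np.argwhere(m)[:,::-1].astype(np.float32); r=cv2.minAreaRect(p); print(r)
    if n=='top':
        W=np.array([onz(n,q,.122)[:2] for q in p]); mu=W.mean(0); w,v=np.linalg.eigh(np.cov(W.T)); d=v[:,1]; pr=(W-mu)@d
        print('bar',mu,d,'yaw',np.arctan2(d[1],d[0]),'len',np.ptp(pr),'wid',np.ptp((W-mu)@v[:,0]),'mid',mu+d*(pr.max()+pr.min())/2)
    c[n]=b[0][0]
print('tri',tri(c['top'],c['side']))
a=(368.8,268.6);b=(347.9,212.2);X=tri(a,b)
for n,p in(('top',a),('side',b)):
    K,M,t=cam(n); q=K@(M@X+t); print('reproj',q[:2]/q[2]-p, 'cam pos',-M.T@t)
    print([onz(n,p,z).round(4) for z in(.104,.114)])
# plate corners in side view at z=.012 (bright mask)
for n,im,roi in(('side',S,(265,210,375,355)),('top',T,(240,212,400,297))):
    x0,y0,x1,y1=roi; hs=cv2.cvtColor(im,cv2.COLOR_BGR2HSV); m=np.zeros(im.shape[:2],np.uint8); m[y0:y1,x0:x1]=((hs[y0:y1,x0:x1,2]>100)&(hs[y0:y1,x0:x1,1]<50))*255
    k=cv2.convexHull(max(cv2.findContours(m,0,2)[0],key=cv2.contourArea)); k=cv2.approxPolyN(k,4)if hasattr(cv2,'approxPolyN') else k
    k=k.reshape(-1,2); W=np.array([onz(n,p,.012)[:2] for p in k]); print(n,k.tolist(),W.round(4).tolist(),W.mean(0))
E
```

```text
top [(array([320. , 251.7]), array([314, 243,  14,  19, 110], dtype=int32))]
((319.78460693359375, 251.87693786621094), (5.705597877502441, 20.589765548706055), 29.744882583618164)
bar [0.54890317 0.03210629] [-0.86505847  0.50167105] yaw 2.616063242218035 len 0.05046868272228409 wid 0.01402923221333739 mid [0.54846912 0.03235801]
side [(array([324.7, 250.6]), array([315, 240,  21,  22, 280], dtype=int32))]
((324.7400207519531, 250.67999267578125), (24.799999237060547, 12.600001335144043), 36.869895935058594)
tri [0.54934303 0.03250065 0.10927004]
reproj [-0.01570688  0.34946811] cam pos [ 0.41914374 -0.0114537   1.64582689]
[array([ 0.5072, -0.0875,  0.104 ]), array([ 0.5067, -0.087 ,  0.114 ])]
reproj [-0.39962034 -0.06712266] cam pos [0.49944382 0.880061   1.11571501]
[array([ 0.505 , -0.0959,  0.104 ]), array([ 0.5049, -0.0862,  0.114 ])]
side [[341, 352], [271, 339], [308, 219], [371, 215]] [[0.494, 0.2262], [0.6458, 0.2107], [0.6049, -0.1492], [0.4459, -0.1814]] [0.54766465 0.02657702]
top [[391, 233], [385, 291], [247, 278], [254, 219]] [[0.6054, -0.152], [0.4538, -0.1331], [0.4916, 0.2269], [0.6472, 0.209]] [0.54948052 0.03768444]
```

Knob bar: 50 x 14 mm, as specified, centred at (0.5487, 0.0322), bar yaw 2.616 (mod π), triangulated height 0.109. All agree with the spec. Next I'll compute the approach.

```bash
cat >> h.py <<'E'
def go(x,y,z,yaw):
    s=telemetry.sense(); A=R.from_quat(s['eef_rot']); B=R.from_euler('z',yaw)*R.from_euler('x',np.pi)
    print('t',round(s['t'],2),'shift',A.inv().apply(np.array([x,y,z])-s['tool_pos']).round(4),'turn',(A.inv()*B).as_rotvec().round(4),'q6',s['q'][5])
E
python3 -c "
from h import *
go(.5487,.0322,.20,2.616)"
```

```text
t 0.1 shift [-0.4946 -0.4599  0.0138] turn [-0.001   0.      0.1328] q6 -0.03329663080869662
```

```bash
python3 -m pendant '[[0.032,-0.495,-0.46,0.014,0,0,0.133],[0.032,-0.495,-0.46,0.014,0,0,0.133],[0.032,-0.495,-0.46,0.014,0,0,0.133],[0.032,-0.495,-0.46,0.014,0,0,0.133],[0.032,-0.495,-0.46,0.014,0,0,0.133],[0.032,-0.495,-0.46,0.014,0,0,0.133],[0.032,-0.495,-0.46,0.014,0,0,0.133],[0.032,-0.495,-0.46,0.014,0,0,0.133]]'; python3 -c "
from h import *
go(.5487,.0322,.20,2.616)"
```

```text
t: 0.9
tool_pos: [0.4347, 0.2811, 0.2056]
eef_rot: [0.26, 0.966, 0.0, 0.0]
ft_force: [0.3, 0.8, 0.1]
finger_gap: 0.358
gripper_force: 0.0
t 0.9 shift [-0.2235 -0.1582  0.0056] turn [0.     0.     0.0001] q6 -0.5161809026282028
```

```bash
python3 -m pendant '[[0.032,-0.223,-0.158,0.006,0,0,0],[0.032,-0.223,-0.158,0.006,0,0,0],[0.032,-0.223,-0.158,0.006,0,0,0],[0.032,-0.223,-0.158,0.006,0,0,0],[0.032,-0.223,-0.158,0.006,0,0,0],[0.032,-0.223,-0.158,0.006,0,0,0],[0.032,-0.223,-0.158,0.006,0,0,0],[0.032,-0.223,-0.158,0.006,0,0,0]]'; python3 -c "
from h import *
go(.5487,.0322,.2,2.616)"
```

```text
t: 1.7
tool_pos: [0.5477, 0.0343, 0.1993]
eef_rot: [0.26, 0.965, -0.0, -0.0]
ft_force: [-0.7, -0.7, 0.6]
finger_gap: 0.358
gripper_force: 0.0
t 1.7 shift [-0.0019 -0.0013 -0.0007] turn [-0.0003 -0.0007 -0.0014] q6 -1.0239237654542008
```

```bash
python3 -m pendant '[[0.032,0,0,0.03,0,0,0],[0.032,0,0,0.065,0,0,0],[0.032,0,0,0.065,0,0,0],[0.032,0,0,0.065,0,0,0]]'; python3 - <<'E'
from h import *
go(.5487,.0322,.093,2.616)
S=cams.capture('side');T=cams.capture('top')
cv2.imwrite('pics/c2.png',cv2.hconcat([cv2.resize(T[205:295,275:365],None,fx=4.4,fy=4.4,interpolation=2),cv2.resize(S[195:285,275:365],None,fx=4.4,fy=4.4,interpolation=2)]))
E
```

```text
t: 2.1
tool_pos: [0.5475, 0.0353, 0.135]
eef_rot: [0.259, 0.966, -0.0, -0.001]
ft_force: [0.5, -0.0, 0.6]
finger_gap: 0.351
gripper_force: 0.0
t 2.1 shift [-0.0026 -0.0021  0.042 ] turn [-0.0006 -0.0011  0.0009] q6 -1.0242537398425404
```

View pics/c2.png

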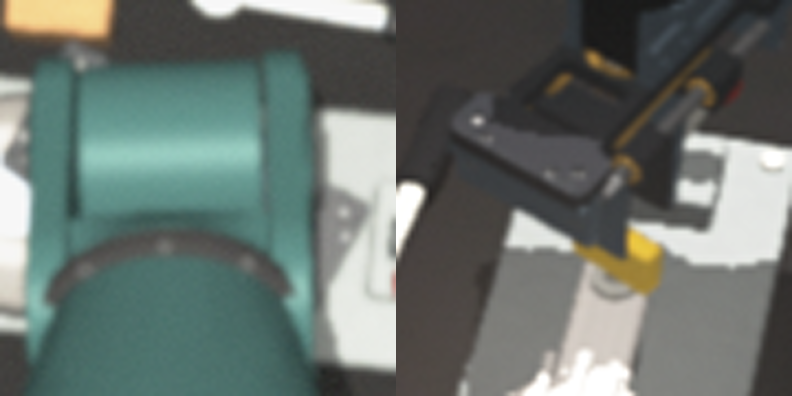

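The side view shows the fingers just above the knob at crop (620,250), aligned with the bar. The top view is hidden by the arm. I'll descend with a small correction, then close.

```bash
python3 -m pendant '[[0.032,-0.0026,-0.002,0.0,0,0,0],[0.032,-0.0026,-0.002,0.02,0,0,0],[0.032,-0.0026,-0.002,0.041,0,0,0],[0.032,-0.0026,-0.002,0.041,0,0,0],[0.032,-0.0026,-0.002,0.041,0,0,0]]'; python3 -c "
from h import *
go(.5487,.0322,.093,2.616)"; python3 -m pendant '[[0.008,0,0,0,0,0,0],[0.008,0,0,0,0,0,0],[0.008,0,0,0,0,0,0],[0.008,0,0,0,0,0,0],[0.008,0,0,0,0,0,0]]';python3 -c "
from h import *
go(.5487,.0322,.093,2.616); print(telemetry.sense()['wrist_torque'])"
```

```text
t: 2.7
tool_pos: [0.5496, 0.0313, 0.0945]
eef_rot: [0.26, 0.966, 0.0, 0.0]
ft_force: [-0.1, -0.6, 0.5]
finger_gap: 0.354
gripper_force: 0.0
t 2.7 shift [0.0012 0.0003 0.0015] turn [ 0.0002  0.0003 -0.0003] q6 -1.0302519538675063
t: 3.2
tool_pos: [0.5498, 0.0314, 0.0945]
eef_rot: [0.26, 0.966, 0.0, 0.001]
ft_force: [-1.7, -1.9, 8.6]
finger_gap: 0.153
gripper_force: 30.0
t 3.2 shift [0.0013 0.0002 0.0015] turn [ 0.0005  0.001  -0.0002] q6 -1.0301568212254084
[-0.16196931  0.28714834 -0.02591289]
```

```bash
cat > g.py <<'E'
# print yaw travel and torque; exit 1 if the torque passes the guard
import sys; from h import *
s=telemetry.sense(); x=R.from_quat(s['eef_rot']).apply([1,0,0]); tz=s['wrist_torque'][2]
print(round(s['t'],2),'yaw',round(np.arctan2(x[1],x[0]),4),'tz',round(tz,3),'f',s['ft_force'].round(1),flush=True)
sys.exit(abs(tz)>float(sys.argv[1]))
E
for i in 1; do python3 -m pendant '[[0.008,0,0,0,0,0,0.05],[0.008,0,0,0,0,0,0.1],[0.008,0,0,0,0,0,0.1]]' >/dev/null; python3 g.py .15; done && python3 -m pendant '[[0.008,0,0,0,0,0,0.05],[0.008,0,0,0,0,0,0.1],[0.008,0,0,0,0,0,0.1]]' >/dev/null && python3 g.py .15 && python3 -m pendant '[[0.008,0,0,0,0,0,0.05],[0.008,0,0,0,0,0,0.1],[0.008,0,0,0,0,0,0.1]]' >/dev/null && python3 g.py .15;  python3 -c "
from workcell import telemetry as t;print(t.sense()['wrist_torque'])"
```

```text
3.5 yaw 2.5142 tz 0.075 f [-1.6 -1.2  8.6]
[-0.36275775  0.35589797  0.07453196]False
```

```bash
sed -i 's/sys.exit(abs(tz)>float(sys.argv\[1\]))/sys.exit(int(abs(tz)>float(sys.argv[1])))/' g.py
python3 -m pendant '[[0.008,0,0,0,0,0,0.05],[0.008,0,0,0,0,0,0.1],[0.008,0,0,0,0,0,0.1]]' >/dev/null && python3 g.py .18 && python3 -m pendant '[[0.008,0,0,0,0,0,0.05],[0.008,0,0,0,0,0,0.1],[0.008,0,0,0,0,0,0.1]]' >/dev/null && python3 g.py .18 && python3 -m pendant '[[0.008,0,0,0,0,0,0.05],[0.008,0,0,0,0,0,0.1],[0.008,0,0,0,0,0,0.1]]' >/dev/null && python3 g.py .18 && python3 -m pendant '[[0.008,0,0,0,0,0,0.03],[0.008,0,0,0,0,0,0.06],[0.008,0,0,0,0,0,0.06]]' >/dev/null && python3 g.py .18 && python3 -m pendant '[[0.008,0,0,0,0,0,0.03],[0.008,0,0,0,0,0,0.06],[0.008,0,0,0,0,0,0.06]]' >/dev/null && python3 g.py .18 && python3 -m pendant '[[0.008,0,0,0,0,0,0.03],[0.008,0,0,0,0,0,0.06],[0.008,0,0,0,0,0,0.06]]' >/dev/null && python3 g.py .18 && python3 -m pendant '[[0.008,0,0,0,0,0,0.03],[0.008,0,0,0,0,0,0.06],[0.008,0,0,0,0,0,0.06]]' >/dev/null && python3 g.py .18
```

```text
3.8 yaw 2.4142 tz 0.026 f [-2.3 -2.3  9.1]
4.1 yaw 2.3143 tz 0.06 f [-1.1 -3.6  9.9]
4.4 yaw 2.2142 tz -0.01 f [-2.8 -3.4  8.8]
4.7 yaw 2.155 tz 0.003 f [-3.6 -2.6  9.3]
5.0 yaw 2.0951 tz 0.01 f [-2.7 -3.7  9.9]
5.3 yaw 2.035 tz 0.018 f [-3.3 -4.5  9.4]
5.6 yaw 1.9751 tz 0.023 f [-3.7 -4.9 10.5]
```

```bash

python3 -m pendant '[[0.008,0,0,0,0,0,0.03],[0.008,0,0,0,0,0,0.06],[0.008,0,0,0,0,0,0.06]]' >/dev/null && python3 g.py .18 && python3 -m pendant '[[0.008,0,0,0,0,0,0.03],[0.008,0,0,0,0,0,0.06],[0.008,0,0,0,0,0,0.06]]' >/dev/null && python3 g.py .18 && python3 -m pendant '[[0.008,0,0,0,0,0,0.03],[0.008,0,0,0,0,0,0.06],[0.008,0,0,0,0,0,0.06]]' >/dev/null && python3 g.py .18 && python3 -m pendant '[[0.008,0,0,0,0,0,0.03],[0.008,0,0,0,0,0,0.06],[0.008,0,0,0,0,0,0.06]]' >/dev/null && python3 g.py .18 && python3 -m pendant '[[0.008,0,0,0,0,0,0.03],[0.008,0,0,0,0,0,0.06],[0.008,0,0,0,0,0,0.06]]' >/dev/null && python3 g.py .18 && python3 -m pendant '[[0.008,0,0,0,0,0,0.03],[0.008,0,0,0,0,0,0.06],[0.008,0,0,0,0,0,0.06]]' >/dev/null && python3 g.py .18 && python3 -m pendant '[[0.008,0,0,0,0,0,0.03],[0.008,0,0,0,0,0,0.06],[0.008,0,0,0,0,0,0.06]]' >/dev/null && python3 g.py .18 && python3 -m pendant '[[0.008,0,0,0,0,0,0.03],[0.008,0,0,0,0,0,0.06],[0.008,0,0,0,0,0,0.06]]' >/dev/null && python3 g.py .18
```

```text
5.9 yaw 1.915 tz 0.033 f [-4.1 -4.9 11.6]
6.2 yaw 1.855 tz -0.007 f [-3.9 -5.4 10.6]
6.5 yaw 1.795 tz 0.031 f [-5.2 -4.3 11.2]
6.8 yaw 1.7351 tz 0.068 f [-5.4 -5.  11.8]
7.1 yaw 1.6751 tz 0.012 f [-5.3 -4.6 12.1]
7.4 yaw 1.6151 tz 0.021 f [-6.8 -5.6 12.3]
7.7 yaw 1.5551 tz 0.062 f [-6.8 -5.2 11.7]
8.0 yaw 1.4951 tz 0.101 f [-5.5 -5.8 12.6]
```

```bash

python3 -m pendant '[[0.008,0,0,0,0,0,0.03],[0.008,0,0,0,0,0,0.04],[0.008,0,0,0,0,0,0.04]]' >/dev/null && python3 g.py .2 && python3 -m pendant '[[0.008,0,0,0,0,0,0.03],[0.008,0,0,0,0,0,0.04],[0.008,0,0,0,0,0,0.04]]' >/dev/null && python3 g.py .2 && python3 -m pendant '[[0.008,0,0,0,0,0,0.03],[0.008,0,0,0,0,0,0.04],[0.008,0,0,0,0,0,0.04]]' >/dev/null && python3 g.py .2
```

```text
8.3 yaw 1.4558 tz 0.056 f [-6.5 -5.7 13. ]
8.6 yaw 1.4158 tz -0.006 f [-7.  -5.1 13.2]
8.9 yaw 1.3758 tz 0.021 f [-6.7 -4.5 13.8]
```

Not yet bottomed. I'll keep going with 0.06 rad steps.

```bash

python3 -m pendant '[[0.008,0,0,0,0,0,0.03],[0.008,0,0,0,0,0,0.06],[0.008,0,0,0,0,0,0.06]]' >/dev/null && python3 g.py .18 && python3 -m pendant '[[0.008,0,0,0,0,0,0.03],[0.008,0,0,0,0,0,0.06],[0.008,0,0,0,0,0,0.06]]' >/dev/null && python3 g.py .18 && python3 -m pendant '[[0.008,0,0,0,0,0,0.03],[0.008,0,0,0,0,0,0.06],[0.008,0,0,0,0,0,0.06]]' >/dev/null && python3 g.py .18 && python3 -m pendant '[[0.008,0,0,0,0,0,0.03],[0.008,0,0,0,0,0,0.06],[0.008,0,0,0,0,0,0.06]]' >/dev/null && python3 g.py .18 && python3 -m pendant '[[0.008,0,0,0,0,0,0.03],[0.008,0,0,0,0,0,0.06],[0.008,0,0,0,0,0,0.06]]' >/dev/null && python3 g.py .18 && python3 -m pendant '[[0.008,0,0,0,0,0,0.03],[0.008,0,0,0,0,0,0.06],[0.008,0,0,0,0,0,0.06]]' >/dev/null && python3 g.py .18 && python3 -m pendant '[[0.008,0,0,0,0,0,0.03],[0.008,0,0,0,0,0,0.06],[0.008,0,0,0,0,0,0.06]]' >/dev/null && python3 g.py .18 && python3 -m pendant '[[0.008,0,0,0,0,0,0.03],[0.008,0,0,0,0,0,0.06],[0.008,0,0,0,0,0,0.06]]' >/dev/null && python3 g.py .18
```

```text
9.2 yaw 1.3151 tz 0.005 f [-7.  -5.2 13.6]
9.5 yaw 1.2551 tz 0.032 f [-6.9 -4.8 14.1]
9.8 yaw 1.1951 tz 0.081 f [-7.8 -4.7 14.6]
10.1 yaw 1.1351 tz 0.074 f [-7.3 -4.6 14.5]
10.4 yaw 1.075 tz 0.048 f [-8.8 -3.6 14.7]
10.7 yaw 1.015 tz 0.044 f [-8.9 -4.2 14.9]
11.0 yaw 0.955 tz 0.031 f [-8.8 -3.3 16.7]
11.3 yaw 0.895 tz 0.057 f [-9.4 -4.5 15.2]
```

```bash

python3 -m pendant '[[0.008,0,0,0,0,0,0.03],[0.008,0,0,0,0,0,0.06],[0.008,0,0,0,0,0,0.06]]' >/dev/null && python3 g.py .18 && python3 -m pendant '[[0.008,0,0,0,0,0,0.03],[0.008,0,0,0,0,0,0.06],[0.008,0,0,0,0,0,0.06]]' >/dev/null && python3 g.py .18 && python3 -m pendant '[[0.008,0,0,0,0,0,0.03],[0.008,0,0,0,0,0,0.06],[0.008,0,0,0,0,0,0.06]]' >/dev/null && python3 g.py .18 && python3 -m pendant '[[0.008,0,0,0,0,0,0.03],[0.008,0,0,0,0,0,0.06],[0.008,0,0,0,0,0,0.06]]' >/dev/null && python3 g.py .18 && python3 -m pendant '[[0.008,0,0,0,0,0,0.03],[0.008,0,0,0,0,0,0.06],[0.008,0,0,0,0,0,0.06]]' >/dev/null && python3 g.py .18 && python3 -m pendant '[[0.008,0,0,0,0,0,0.03],[0.008,0,0,0,0,0,0.06],[0.008,0,0,0,0,0,0.06]]' >/dev/null && python3 g.py .18 && python3 -m pendant '[[0.008,0,0,0,0,0,0.03],[0.008,0,0,0,0,0,0.06],[0.008,0,0,0,0,0,0.06]]' >/dev/null && python3 g.py .18 && python3 -m pendant '[[0.008,0,0,0,0,0,0.03],[0.008,0,0,0,0,0,0.06],[0.008,0,0,0,0,0,0.06]]' >/dev/null && python3 g.py .18
```

```text
11.6 yaw 0.835 tz 0.051 f [-9.5 -3.8 15.5]
11.9 yaw 0.7753 tz 0.204 f [-8.5 -3.  16.9]
```

```bash

python3 -m pendant '[[0.008,0,0,0,0,0,0.0]]' >/dev/null && python3 g.py .4 && python3 -m pendant '[[0.008,0,0,0,0,0,0.03],[0.008,0,0,0,0,0,0.03]]' >/dev/null && python3 g.py .45 && python3 -m pendant '[[0.008,0,0,0,0,0,0.03],[0.008,0,0,0,0,0,0.03]]' >/dev/null && python3 g.py .4 && python3 -m pendant '[[0.008,0,0,0,0,0,0.03],[0.008,0,0,0,0,0,0.03]]' >/dev/null; python3 g.py .4
```

```text
12.0 yaw 0.7763 tz 0.16 f [-9.1 -1.9 16.1]
12.2 yaw 0.7454 tz 0.287 f [-10.   -2.   16.6]
12.4 yaw 0.7156 tz 0.329 f [-9.4 -2.8 16.4]
12.6 yaw 0.6857 tz 0.467 f [-9.5 -2.9 16.8]
```

Slope is about 3 N m/rad, so first touch is at yaw ≈ 0.823. It's now 0.14 rad past that (about 0.42 N m), which is snug. I'll hold, then back off to yaw 0.823 + 1.571 = 2.394.

```bash

python3 -m pendant '[[0.008,0,0,0,0,0,0],[0.008,0,0,0,0,0,0],[0.008,0,0,0,0,0,0],[0.008,0,0,0,0,0,0]]' >/dev/null; python3 g.py 1
python3 -m pendant '[[0.008,0,0,0,0,0,-0.1],[0.008,0,0,0,0,0,-0.2],[0.008,0,0,0,0,0,-0.3],[0.008,0,0,0,0,0,-0.4],[0.008,0,0,0,0,0,-0.5],[0.008,0,0,0,0,0,-0.6],[0.008,0,0,0,0,0,-0.7],[0.008,0,0,0,0,0,-0.8]]' >/dev/null; python3 g.py 1
python3 -m pendant '[[0.008,0,0,0,0,0,-0.1],[0.008,0,0,0,0,0,-0.2],[0.008,0,0,0,0,0,-0.3],[0.008,0,0,0,0,0,-0.4],[0.008,0,0,0,0,0,-0.5],[0.008,0,0,0,0,0,-0.6],[0.008,0,0,0,0,0,-0.7],[0.008,0,0,0,0,0,-0.7]]' >/dev/null; python3 g.py 1
```

```text
13.0 yaw 0.6868 tz 0.46 f [-8.6 -2.1 16.3]
13.8 yaw 1.4901 tz -0.069 f [-6.  -4.  12.4]
14.6 yaw 2.1896 tz -0.012 f [-2.6 -4.5  9.7]
```

```bash

python3 -m pendant '[[0.008,0,0,0,0,0,-0.1],[0.008,0,0,0,0,0,-0.205],[0.008,0,0,0,0,0,-0.205],[0.008,0,0,0,0,0,-0.205],[0.008,0,0,0,0,0,-0.205],[0.008,0,0,0,0,0,-0.205]]' >/dev/null; python3 g.py 1
python3 -m pendant '[[0.032,0,0,0,0,0,0],[0.032,0,0,0,0,0,0],[0.032,0,0,0,0,0,0],[0.032,0,0,0,0,0,0],[0.032,0,0,0,0,0,0]]';  python3 g.py 1
python3 -m pendant '[[0.032,0,0,-0.03,0,0,0],[0.032,0,0,-0.065,0,0,0],[0.0,0,0,-0.08,0,0,0],[0.0,0,0,-0.08,0,0,0],[0.0,0,0,-0.08,0,0,0]]'; python3 -c "
from h import *
go(.455,-.083,.175,1.466); go(.455,-.083,.175,3.037)"
```

```text
15.2 yaw 2.391 tz 0.012 f [-2.3 -3.1  8.4]
t: 15.7
tool_pos: [0.5492, 0.0315, 0.0936]
eef_rot: [0.367, 0.93, -0.0, -0.0]
ft_force: [0.4, 0.1, -0.4]
finger_gap: 0.352
gripper_force: 0.0
15.7 yaw 2.3908 tz 0.046 f [ 0.4  0.1 -0.4]
t: 16.2
tool_pos: [0.5489, 0.0315, 0.173]
eef_rot: [0.367, 0.93, -0.0, -0.0]
ft_force: [-0.7, 0.4, -0.5]
finger_gap: 0.122
gripper_force: 0.0
t 16.2 shift [-0.0095 -0.1477 -0.0019] turn [-2.000e-04 -1.000e-04  9.248e-01] q6 -0.8051360106450296
t 16.2 shift [-0.0095 -0.1477 -0.0019] turn [-1.000e-04 -3.000e-04 -6.462e-01] q6 -0.8051360106450296
```

```bash

python3 -m pendant '[[0.0,-0.006,-0.144,-0.002,0,0,-0.1],[0.0,-0.006,-0.144,-0.002,0,0,-0.2],[0.0,-0.006,-0.144,-0.002,0,0,-0.3],[0.0,-0.006,-0.144,-0.002,0,0,-0.4],[0.0,-0.006,-0.144,-0.002,0,0,-0.5],[0.0,-0.006,-0.144,-0.002,0,0,-0.646],[0.0,-0.006,-0.144,-0.002,0,0,-0.646],[0.0,-0.006,-0.144,-0.002,0,0,-0.646]]'; python3 - <<'E'
from h import *
go(.458,-.083,.096,3.037)
S=cams.capture('side');T=cams.capture('top')
cv2.imwrite('pics/c3.png',cv2.hconcat([cv2.resize(T[215:305,295:385],None,fx=4.4,fy=4.4,interpolation=2),cv2.resize(S[175:265,295:385],None,fx=4.4,fy=4.4,interpolation=2)]))
E
```

```text
t: 17.0
tool_pos: [0.4548, -0.0778, 0.1747]
eef_rot: [0.055, 0.999, 0.0, -0.001]
ft_force: [-0.2, 0.1, -0.1]
finger_gap: 0.004
gripper_force: 0.0
t 17.0 shift [-0.0038 -0.0048  0.0787] turn [ 0.0002 -0.0016 -0.0045] q6 -1.6816628993254892
```

View pics/c3.png

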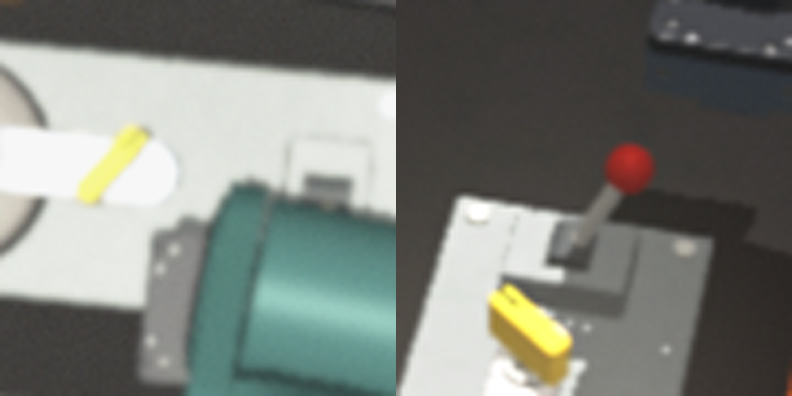

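The knob (top crop (113,165)) sits about a quarter turn off, with its mark at the upper right. The ball at side crop (630,168) is clear of the fingers. I'll lower behind the ball.

```bash

python3 -m pendant '[[0.0,-0.001,-0.007,0.03,0,0,0],[0.0,-0.001,-0.007,0.06,0,0,0],[0.0,-0.001,-0.007,0.079,0,0,0],[0.0,-0.001,-0.007,0.079,0,0,0],[0.0,-0.001,-0.007,0.079,0,0,0]]'
python3 -m pendant '[[0.0,-0.015,0,0,0,0,0],[0.0,-0.03,0,0,0,0,0],[0.0,-0.045,0,0,0,0,0],[0.0,-0.06,0,0,0,0,0],[0.0,-0.06,0,0,0,0,0]]'; python3 - <<'E'
from h import *
go(.543,-.094,.096,3.037)
cv2.imwrite('pics/c4.png',cv2.resize(cams.capture('side')[165:285,275:395],None,fx=4.4,fy=4.4,interpolation=2))
E
```

```text
t: 17.6
tool_pos: [0.4556, -0.0849, 0.0969]
eef_rot: [0.053, 0.999, 0.0, -0.0]
ft_force: [-0.5, -1.0, 0.4]
finger_gap: 0.008
gripper_force: 0.0
t: 18.1
tool_pos: [0.5179, -0.0916, 0.097]
eef_rot: [0.052, 0.999, -0.0, 0.001]
ft_force: [0.3, 0.3, 0.2]
finger_gap: 0.004
gripper_force: 0.0
t 18.1 shift [-0.0252  0.0003  0.0011] turn [-0.0002  0.0018 -0.0001] q6 -1.685574842595896
```

View pics/c4.png

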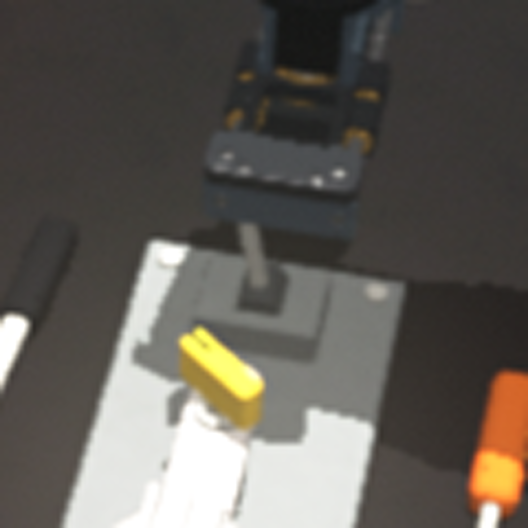

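The rod at crop (250,250) is now slightly past upright, so the lever is moving as intended. I'll keep pushing in small steps, watching the force.

```bash

python3 -m pendant '[[0.0,-0.01,0,0,0,0,0],[0.0,-0.02,0,0,0,0,0],[0.0,-0.02,0,0,0,0,0]]' | egrep 'pos|force'
python3 -m pendant '[[0.0,-0.004,0,0,0,0,0],[0.0,-0.004,0,0,0,0,0]]'| egrep 'pos|ft_'; python3 -m pendant '[[0.0,-0.003,0,0,0,0,0],[0.0,-0.003,0,0,0,0,0]]'| egrep 'pos|ft_'
```

```text
tool_pos: [0.5365, -0.0935, 0.0968]
ft_force: [0.5, -0.3, -0.8]
gripper_force: 0.0
tool_pos: [0.5394, -0.0938, 0.0966]
ft_force: [0.4, 0.3, -0.6]
tool_pos: [0.5423, -0.0941, 0.0967]
ft_force: [-0.7, 0.0, -0.7]
```

```bash
cat > f.py <<'E'
import sys; from h import *
s=telemetry.sense(); print(s['tool_pos'].round(4),s['ft_force'].round(1),flush=True); sys.exit(int(s['ft_force'][0]<-5))
E
python3 -m pendant '[[0.0,-0.002,0,0,0,0,0],[0.0,-0.002,0,0,0,0,0]]'>/dev/null; python3 f.py && python3 -m pendant '[[0.0,-0.002,0,0,0,0,0],[0.0,-0.002,0,0,0,0,0]]'>/dev/null && python3 f.py && python3 -m pendant '[[0.0,-0.002,0,0,0,0,0],[0.0,-0.002,0,0,0,0,0]]'>/dev/null && python3 f.py && python3 -m pendant '[[0.0,-0.002,0,0,0,0,0],[0.0,-0.002,0,0,0,0,0]]'>/dev/null && python3 f.py && python3 -m pendant '[[0.0,-0.002,0,0,0,0,0],[0.0,-0.002,0,0,0,0,0]]'>/dev/null && python3 f.py && python3 -m pendant '[[0.0,-0.002,0,0,0,0,0],[0.0,-0.002,0,0,0,0,0]]'>/dev/null && python3 f.py
```

```text
[ 0.5437 -0.0942  0.0965] [-3.   0.8  0.1]
[ 0.5443 -0.0943  0.0962] [-12.4   0.2   7.3]
```

The stop is felt at x = 0.544, as expected. Next I'll withdraw and lift, clear the view, and check.

```bash

python3 -m pendant '[[0.0,0.02,0,0,0,0,0],[0.0,0.04,0,0,0,0,0],[0.0,0.06,0,-0.02,0,0,0],[0.0,0.08,0,-0.06,0,0,0],[0.0,0.08,0,-0.11,0,0,0],[0.0,0.08,0,-0.11,0,0,0]]'
python3 -m pendant '[[0.0,0.0,-0.05,0,0,0,0],[0.0,0.0,-0.1,0,0,0,0],[0.0,0,-0.15,0,0,0,0],[0.0,0,-0.2,0,0,0,0],[0.0,0,-0.2,0,0,0,0],[0.0,0,-0.2,0,0,0,0]]'
python3 - <<'E'
from h import *
T=cams.capture('top');S=cams.capture('side'); c={}
for n,im,roi in(('top',T,(345,225,395,290)),('side',S,(290,190,375,240))):
    m,b=blobs(im,(0,150,60),(8,255,255),roi); print(n,[(x[0].round(1),x[1]) for x in b]); c[n]=max(b,key=lambda x:x[1][4])[0] if b else None
if all(v is not None for v in c.values()): print(tri(c['top'],c['side']))
m,b=blobs(T,(18,60,60),(38,255,255),(306,236,336,270)); p=np.argwhere(m)[:,::-1]
W=np.array([onz('top',q,.122)[:2] for q in p]); d=np.linalg.eigh(np.cov(W.T))[1][:,1]; print('knob yaw mod pi',np.arctan2(d[1],d[0])%np.pi)
cv2.imwrite('pics/c5.png',cv2.hconcat([cv2.resize(T[160:320,120:540],(400,152)),cv2.resize(S[100:340,230:430],(330,396))[:152]]))
cv2.imwrite('pics/c5.png',cv2.hconcat([T[150:350,240:420],S[150:350,240:420]]).repeat(2,0).repeat(2,1))
E
```

```text
t: 19.85
tool_pos: [0.4696, -0.0869, 0.2128]
eef_rot: [0.052, 0.999, -0.001, 0.005]
ft_force: [0.7, -0.5, -1.5]
finger_gap: 0.003
gripper_force: 0.0
t: 20.45
tool_pos: [0.4455, -0.286, 0.2065]
eef_rot: [0.053, 0.999, 0.0, 0.0]
ft_force: [0.5, 0.7, -0.3]
finger_gap: 0.006
gripper_force: 0.0
top [(array([371.5, 241.9]), array([368, 238,   8,   9,  53], dtype=int32))]
side [(array([319.2, 208.8]), array([314, 204,  11,  11,  95], dtype=int32))]
[ 0.5729155  -0.09512971  0.10823419]
knob yaw mod pi 2.423763869812187
```

View pics/c5.png

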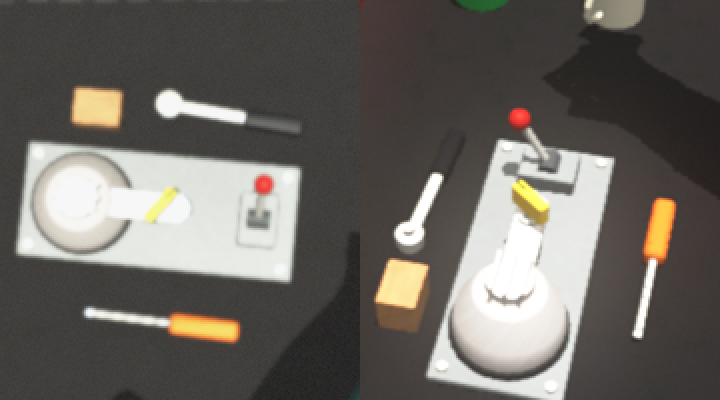

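The ball has swung to the far side at top crop (263,185), measured at 37 mm past the pivot, which is about 0.99 rad, at its stop. The knob yaw is 2.42, against a target of 2.39. The bystanders in view (bulb box, ratchet and driver) are undisturbed and the arm is clear, so I'm handing in.

```bash
python3 -c "
from workcell import manip; print(manip.finish_job())"
```

```text
the job is handed in; nothing more can be done
None
```

I bottomed the knob snugly at about 0.42 N m, backed it off a quarter turn from first touch, swung the lock lever to its locked stop, and handed the job in at about 20.5 s; the hand-in returned no verdict.

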